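Refit the label tray in the packing-bench printer

ROBOT

A 6-joint arm with a two-finger parallel gripper is mounted at the origin on the work surface. World frame = base frame: x ahead of the robot, y to its left, z up, the work surface at z = 0. Lengths are in mm, angles in rad, forces in N, time in s.
With the tool pointing down it reaches from about 350 to 775 mm from the base axis. Payload 7.3 kg.
Tool frame: the origin (TCP) lies at the centre of the arm's flange, where the gripper is bolted on; the fingertips stand 178 mm ahead of it and the grasp point (between the pads) lies 159 mm ahead of it; z points along the fingers, y is the direction in which the jaws open and shut (so a half turn about z gives the same grasp; the last joint's range is limited). The gripper opens to 92 mm and grips with 3 to 60 N. Pads are 19 mm wide; open, the fingers measure 130 mm over their backs; the gripper's body (75 mm by 190 mm) begins 47 mm behind the grasp point.
Start: joints at [1.08, 0.342, 1.524, -0, 1.275, -0.146], TCP at [177.433, 494.111, 404.741] pointing down, gripper open.
Joint ranges: [-2.53, 2.53], [-0.77, 2.02], [0.04, 2.7], [-1, 4.14], [0.28, 2.66], [-3.11, 3.11]. Speed limits (rad/s): [2.57, 2.57, 3.14, 3.14, 3.14, 3.14].

INTERFACE

Orientations are given as [roll, pitch, yaw] about the fixed x, y, z axes, in that order (R = Rz(yaw) Ry(pitch) Rx(roll)).
In Python, from plant import status, viewer, ticket gives the robot as it stands.
- The arm moves only by the tool play_rows, never from a script. Its argument "commands" is a list of rows, each an object with "offset": the shift along the tool's x, y, z in m, a list of three; "twist": the turn about the tool's z in degrees. A call has 1 to 5 rows; each row shifts and turns the commanded pose from where the row before left it, along the tool's axes as they then stand; what a row does not reach is not made up. A row lasts 1/10 s, in which the tool goes at most 50 mm and 8.59 degrees, less where a joint would pass 70% of its speed; a pose out of reach is approached as far as the arm can. A call with a gripper value outside its range is refused whole. "jaw" is the closure in counts, from 0 (fully open) to 255 (shut), set as the call begins (left out, the last holds). The fingers move at their own pace and stop on an object; the grip force is fixed at half the most. Time passes only in rows, so rows that do not move let the fingers close. It gives the time, the measured TCP pose, the force and the opening at its end, in the units of the state.
- status.get_obs(): the state, without advancing time (a new reading comes with each control period).
- viewer.capture(name): name is "scene" or "top" or "wrist"; returns the picture (480x640x3 uint8, red, green, blue); there is no depth.
- viewer.camera_params(name): a dict with "fov_y" (degrees; the focal length in pixels is half the picture's height over the tangent of half this angle, whatever the lens; pixels are square), "cx", "cy" (the principal point, pixels), "rvec" (rotation vector, rad) and "tvec" (3), from world to camera coordinates, as OpenCV has them; the wrist camera has in their place "T_tool_cam" (4x4, takes a point from camera to tool coordinates, whose origin is the TCP and whose axes are the flange's). Camera axes: x right, y down, z forward; pixel columns grow to the right and rows downward; lengths in mm; the calibration is good to about 2 mm. A picture is of the moment at which its call begins: read the wrist's pose just before it. camera_params takes no time and is no camera call.
- ticket.close_job(): hands the job in, once; it reports no verdict.
The state is a dict: "time": time; "joint_positions": joint angles; "dq": joint speeds; "tau": joint torques, N m; "tool_pos": TCP position; "tcp_rot": TCP orientation; "contact_force": force on the tool from outside, world axes, zero at the start; "moment": the same for the moment, N m; "grip_width": finger opening in mm.
Only numpy, scipy, OpenCV 4.12 (cv2) and the standard library are available. Lean on these libraries where they do the work, as an engineer would, in place of code of your own. Each camera call takes 0.05 s, during which the arm holds its last target.

TASK

Slide the loaded label tray by its handle into the bay under the label printer, gently feeling for the hidden long guide wall on its left side (as you face the printer) to line it up and never forcing it, until it is fully home against the stop with its front flush. Then press the black locking bolt on the printer's hood fully down so that it locks the tray, let go and leave the other things on the bench where they are.

Things in the scene. Friction and masses are not known exactly. Their poses are not given: they have to be found in the camera images.
- tray: Grey label tray with a white roll, on the bench: box 140 long (x) x 120 wide (y) x 40 mm high, 0.25 to 0.5 kg. Origin: underside, centre of that box; z up; +x points to the end that enters the bay first; the handle is at the -x end. Held by the handle it is nose-heavy: slide it on the bench rather than carry it; raising the handle some 5 mm takes the drag off.
- tray_grip (a point): Point to grip on the tray's handle, tray frame (-120, 0, 26) mm; pinch across tray y from above. The handle is an upright bar (fin) running along tray x: 14 mm thick in y, z 8 to 38 mm, from the tray's front wall (x = -70 mm) out to x = -141 mm.
- tray_slot (a point): Middle of the slot for the locking bolt in the ledge that covers the tray's top (z 36 to 40 mm) near its handle end; tray frame (-45, 0, 40) mm. The slot is 14 mm long in tray x and 50 mm wide in y. With the tray home it lies below the bolt.
- printer: Fixed grey bench label printer, 200 deep x 260 wide mm. Origin: on the bench top below the middle of the tray bay's mouth, in the plane of the front face; +x points into the bay, z up. Mouth 168 mm wide, 46 mm high, no floor: the tray slides on the bench. The hood over the first 70 mm is 58 mm high, the body behind it 126 mm.
- guide_entry (a point): Printer frame (15, 0, 20) mm, where the hidden steel guide begins: a straight wall on the +y side from x = 15 mm and one on the -y side from x = 90 mm, both with square ends, 124 mm apart, parallel to printer x. The pair sits up to 16 mm to either side of this point, differently each time, unseen: enter off to -y, feel for the +y wall with the tray's side, then push in.
- bay_end (a point): Printer frame (70, 0, 0) mm: where the tray origin lies (give or take 18 mm in y) when the tray is home against the rigid end stop, 140 mm inside the mouth; its front wall is then flush with the printer's front face. More than 25 N between tray and printer counts as forcing.
- bolt (a joint): Locking bolt, pressed straight down: 0 = up (start), 0.020 m = fully down, at a rigid stop. Resists with about 3 to 5 N, stays where left. An 8 mm pin at printer (25, 0) mm; with the tray home it drops through the slot of the tray's ledge, otherwise it strikes the ledge after 7 mm. Pushed down too early it blocks the bay.
- bolt_top (a point): Centre of the top of the bolt's black round knob (22 mm across, 16 mm high), over the printer's hood at printer (25, 0) mm; 95 mm above the bench when up, 75 mm when down.
- spare_box: bystander: plain open grey plastic box, 130 x 90 x 40 mm, no handle, standing where the tray could be; origin: centre of its underside; leave it alone
- tape_roll: bystander: cardboard tape core lying flat, 90 mm across, 48 mm high; origin: centre of its underside; leave it alone
- carton_small: bystander: cardboard box 120 x 90 x 70 mm; origin: centre of its underside; leave it alone
- spray_can: bystander: can 60 mm across, 170 mm tall; origin: centre of its underside; leave it alone
- mug: bystander: white mug 80 mm across, 90 mm tall; origin: centre of its underside; leave it alone
- screwdriver: bystander: screwdriver lying on the bench; origin: its middle; leave it alone
- carton_flat: bystander: flat cardboard box 160 x 110 x 40 mm; origin: centre of its underside; leave it alone
Not all that is in view belongs to the job. What is shaped like the tray but red is not meant.

How it is judged:
By the outcome, as a careful person would: the job done as asked, in the order asked, and still so for the second after the job is handed in, with the robot touching nothing.
It also fails if it takes over 72 s, if anything falls off the work surface, if the arm or the gripper's body presses on something with over 40 N, if the wrist force passes 120 N, or if a joint passes its speed limit or range.

## Working session

There is one attempt and no reset: what is moved stays moved. The work goes in short steps, Python scripts to look and compute and a tool call to move; the robot and the scene stay as the last step left them, time stands still between calls to the robot, and variables do not carry over. Pictures are saved under pics/ and viewed, and the job is handed in when it is done.

Besides the shell and the picture viewer there is one more tool, called after ">>>" by a JSON object that holds its "api" and its "payload", one argument or row to a line. play_rows: Moves the arm, as the interface text tells. Its arguments: {"type":"object","properties":{"commands":{"type":"array"},"jaw":{"type":"number"}},"required":["commands"]}

```bash
mkdir -p pics; ls; python3 - <<'E'
from plant import status, viewer
import cv2
print(status.get_obs())
for n in("scene","top","wrist"):
    print(n,viewer.camera_params(n))
    if n!="wrist" or 1: cv2.imwrite(f"pics/{n}0.png",viewer.capture(n)[:,:,::-1])
E
```

```text
pics
{'time': 0.0, 'joint_positions': array([ 1.08001095e+00,  3.42685741e-01,  1.52501530e+00, -2.27648614e-05,
        1.27541286e+00, -1.46010705e-01]), 'dq': array([-0.00177613, -0.00167886,  0.00062653, -0.0002666 ,  0.00027019,
       -0.00142753]), 'tau': array([-3.59577016e-04, -4.31243455e+01, -2.44218367e+01,  7.17697316e-02,
        5.57684444e-02, -5.84697295e-05]), 'tool_pos': array([177.36061868, 493.98091716, 404.06455865]), 'tcp_rot': array([-3.14008443e+00, -1.99792526e-04,  2.79682448e+00]), 'contact_force': array([ 1.24533397,  0.2908431 , -0.64001169]), 'moment': array([ 0.0256493 , -0.00031348,  0.01612319]), 'grip_width': 91.68564699620227}
scene {'fov_y': 49.049426688210666, 'cx': 323.9484928635397, 'cy': 236.5614233496429, 'rvec': array([ 1.17935778,  2.41978641, -0.91368335]), 'tvec': array([ 320.10431628, -249.5777487 , 1802.36003368])}
top {'fov_y': 46.66329265833791, 'cx': 320.0249262075413, 'cy': 242.586659662986, 'rvec': array([ 2.17939106, -2.21829955,  0.04295215]), 'tvec': array([  16.35944678,  484.17440695, 1420.37069447])}
wrist {'fov_y': 65.47201624209967, 'cx': 317.0049774224921, 'cy': 238.68280396690463, 'T_tool_cam': array([[ 1.50681540e-04, -9.60186713e-01, -2.79359006e-01,
         7.56947064e+01],
       [ 9.99999886e-01,  1.80579422e-05,  4.77316011e-04,
         9.90918966e-02],
       [-4.53267842e-04, -2.79359046e-01,  9.60186606e-01,
         2.09561097e+01],
       [ 0.00000000e+00,  0.00000000e+00,  0.00000000e+00,
         1.00000000e+00]])}
```

View pics/scene0.png

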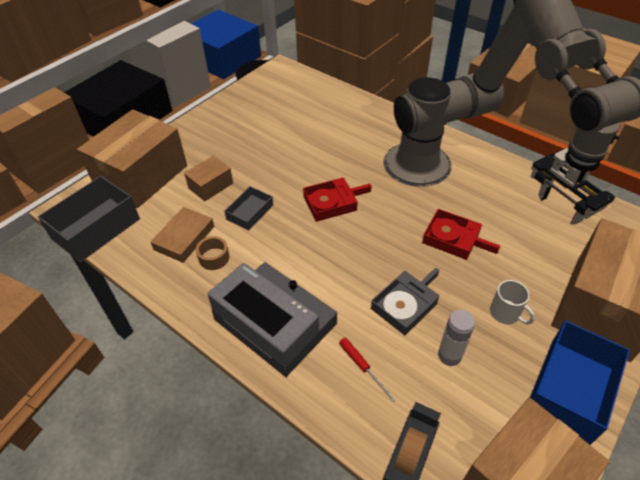

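View pics/top0.png

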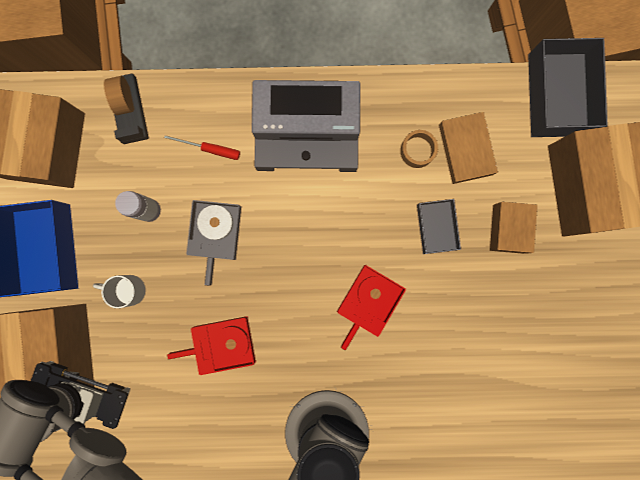

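View pics/wrist0.png

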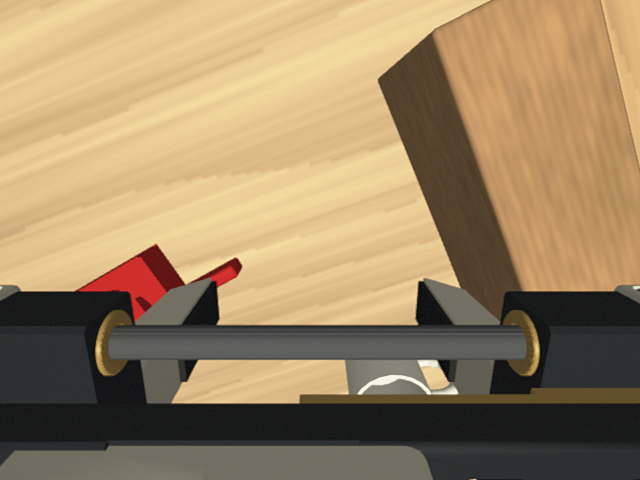

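Candidates for the tray (top picture): the grey one with a white roll and handle (214,230), the red ones (371,300) and (224,345), and the grey box with no handle (438,226). I choose (214,230). The printer is at (306,125), its bolt knob at (306,155).

```bash
cat > h.py <<'E'
import numpy as np, cv2
from scipy.spatial.transform import Rotation as R
from plant import status, viewer
def K(p):
    f=240/np.tan(np.radians(p['fov_y']/2)); return np.array([[f,0,p['cx']],[0,f,p['cy']],[0,0,1.]])
def cam(n,obs=None):
    p=viewer.camera_params(n)
    if n!='wrist':
        Rw=cv2.Rodrigues(p['rvec'])[0]; return K(p),Rw.T,-Rw.T@p['tvec']
    o=obs or status.get_obs()
    Rt=R.from_euler('xyz',o['tcp_rot']).as_matrix(); T=p['T_tool_cam']
    return K(p),Rt@T[:3,:3],Rt@T[:3,3]+o['tool_pos']
def px2w(c,uv,z):
    k,Rc,C=c; d=Rc@np.linalg.solve(k,[uv[0],uv[1],1]); return C+d*(z-C[2])/d[2]
def w2px(c,P):
    k,Rc,C=c; q=k@(Rc.T@(np.asarray(P)-C)); return q[:2]/q[2]
E
python3 - <<'E'
import cv2
a=cv2.imread('pics/top0.png')
cv2.imwrite('pics/cropt.png',cv2.resize(a[190:295,170:260],None,fx=5.5,fy=5.5,interpolation=cv2.INTER_CUBIC))
cv2.imwrite('pics/cropp.png',cv2.resize(a[70:180,240:370],None,fx=5.4,fy=5.4,interpolation=cv2.INTER_CUBIC))
E
```

```text
(no output)
```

View pics/cropt.png

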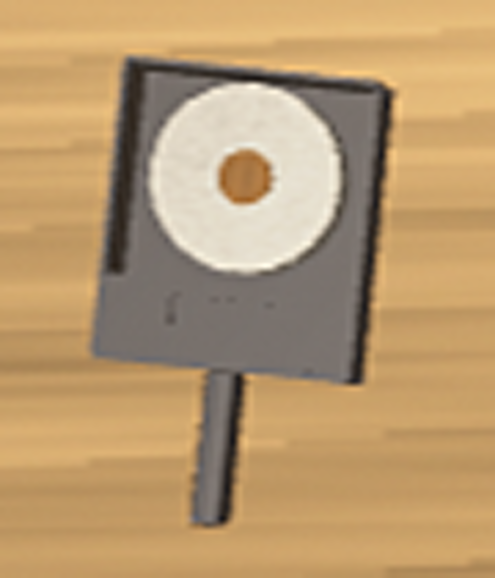

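View pics/cropp.png

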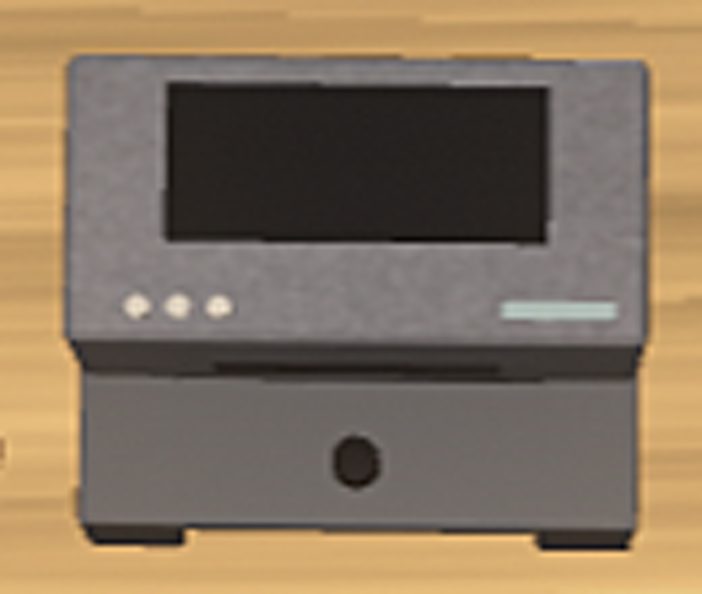

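```bash
python3 - <<'E'
from h import *
c=cam('top')
def t(u,v,z): return px2w(c,(170+(u+.5)/5.5-.5,190+(v+.5)/5.5-.5),z)
def p(u,v,z): return px2w(c,(240+(u+.5)/5.4-.5,70+(v+.5)/5.4-.5),z)
cs=[t(128,58,40),t(386,86,40),t(352,380,40),t(95,356,40)]
for q in cs: print(q.round(1))
ctr=sum(cs)/4;print('ctr',ctr)
n=lambda v:np.linalg.norm(v)
print('sides',n(cs[0]-cs[1]),n(cs[1]-cs[2]),n(cs[2]-cs[3]),n(cs[3]-cs[0]))
for a,b in((3,0),(2,1)): d=cs[b]-cs[a];print('yaw',np.degrees(np.arctan2(d[1],d[0])))
for a,b in((1,0),(2,3)): d=cs[b]-cs[a];print('yaw',np.degrees(np.arctan2(-d[0],d[1])))
h1=t(208,522,38);h0=t(226,372,38);print('handle',h1,h0)
print('printer')
k=p(356,460,95);print('knob',k)
f=[p(80,523,58),p(635,530,58)];print(f,n(f[0]-f[1]));d=f[0]-f[1];print('yaw',np.degrees(np.arctan2(-d[0],d[1])))
b=[p(70,57,126),p(648,64,126),p(646,340,126),p(66,340,126)];print(np.round(b,1))
d=b[0]-b[1];print(n(d),np.degrees(np.arctan2(-d[0],d[1])))
d=b[3]-b[2];print(n(d),np.degrees(np.arctan2(-d[0],d[1])))
fe=[p(82,545,0),p(632,549,0)];print('feet',np.round(fe,1))
E
```

```text
[596.2 327.1  40. ]
[581.2 208.7  40. ]
[446.5 225.8  40. ]
[459.5 343.3  40. ]
ctr [520.8443606  276.24268251  40.        ]
sides 119.3802157381812 135.75323095224454 118.24714539780277 137.61390344546658
yaw -6.766840503790674
yaw -7.244741223164268
yaw -7.239211020378766
yaw -6.339864808578428
handle [382.78475776 292.70903828  38.        ] [451.19959859 283.83076104  38.        ]
printer
knob [695.38958082  39.1256173   95.        ]
[array([675.79440802, 168.33923507,  58.        ]), array([667.86147407, -88.44936031,  58.        ])] 256.91110166163264
yaw -1.769467692506613
[[871.3 162.1 126. ]
 [863.4 -93.9 126. ]
 [740.1 -90.5 126. ]
 [744.8 165.4 126. ]]
256.0574536028163 -1.7735669769037419
255.9108620605869 -1.0535180229874022
feet [[675.6 174.4   0. ]
 [668.9 -90.7   0. ]]
```

Tray centre (521,276), yaw about −6.9°; measured sides 119x137 and handle line agree. Printer origin is about (670,40), yaw about −1.6°. Moving above the handle.

>>> {"api": "play_rows", "payload": {
  "commands": [
    {"offset":[0,0,0],"twist":-6.4},
    {"offset":[0,0,0],"twist":-6.4},
    {"offset":[-0.035,-0.025,0],"twist":0},
    {"offset":[-0.035,-0.025,0],"twist":0},
    {"offset":[-0.035,-0.025,0],"twist":0}
  ],
  "jaw": 0
}}

```text
time: 0.65
tool_pos: [273.2, 406.0, 404.5]
tcp_rot: [-3.141, -0.0, 3.022]
contact_force: [-0.1, 0.3, -0.4]
grip_width: 91.9
```

>>> {"api": "play_rows", "payload": {
  "commands": [
    {"offset":[-0.035,-0.025,0],"twist":0},
    {"offset":[-0.035,-0.025,0],"twist":0},
    {"offset":[-0.035,-0.025,0],"twist":0},
    {"offset":[-0.037,-0.025,0],"twist":0},
    {"offset":[0,0,0.03],"twist":0}
  ]
}}

```text
time: 1.15
tool_pos: [405.6, 287.9, 377.2]
tcp_rot: [3.138, 0.008, 3.015]
contact_force: [-1.3, 1.3, -0.1]
grip_width: 91.5
```

```bash
python3 - <<'E'
from h import *
o=status.get_obs();print(o['time'],o['tool_pos'],o['tcp_rot'],o['contact_force'])
cv2.imwrite('pics/w1.png',viewer.capture('wrist')[:,:,::-1])
E
```

```text
1.15 [405.61079469 287.86394906 377.24932878] [3.13795999 0.00808159 3.01510439] [-1.33813149  1.29802681 -0.05964837]
```

View pics/w1.png

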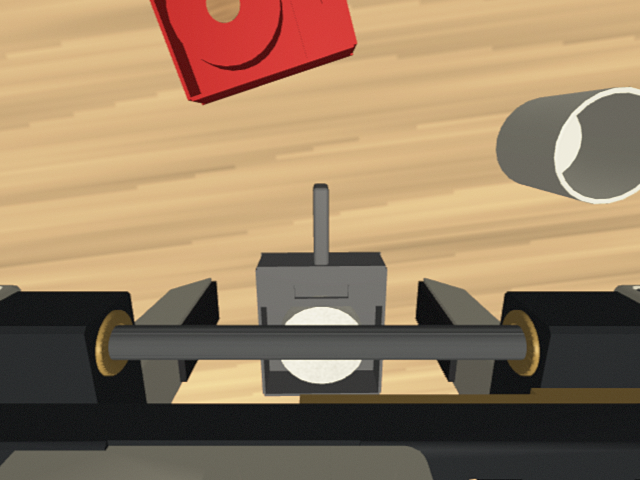

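```bash
python3 - <<'E'
from h import *
o=status.get_obs();print(o['tool_pos'],o['tcp_rot'])
c=cam('wrist',dict(tool_pos=np.array([405.6,287.9,377.2]),tcp_rot=[3.138,.008,3.015]))
for uv,z in(((320.5,184),38),((321,262),38),((257,266),40),((387,266),40)): print(uv,px2w(c,uv,z).round(1))
E
```

```text
[402.59976652 288.24203219 370.55616791] [-3.13914766 -0.00322956  3.0156837 ]
(320.5, 184) [377.5 296.   38. ]
(321, 262) [447.7 287.7  38. ]
(257, 266) [443.4 230.1  40. ]
(387, 266) [458.4 346.5  40. ]
```

```bash
python3 - <<'E'
from h import *
viewer.capture('top')
o=status.get_obs();print(o['tool_pos'],o['tcp_rot'])
im=viewer.capture('wrist')[:,:,::-1]
cv2.imwrite('pics/w2.png',cv2.resize(im[170:410,240:400],None,fx=3,fy=2.5))
cv2.imwrite('pics/w2f.png',im)
E
```

```text
[401.42180119 289.08161376 371.70781035] [-3.1379193  -0.00582726  3.01734809]
```

View pics/w2.png

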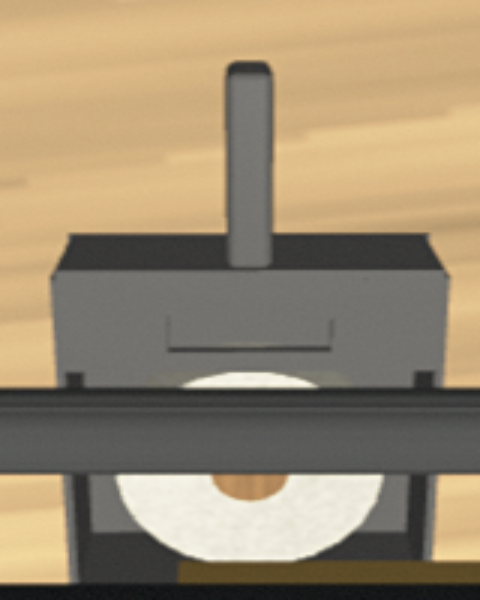

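```bash
python3 - <<'E'
from h import *
o=status.get_obs();print(o['tool_pos'],o['tcp_rot'])
c=cam('wrist',dict(tool_pos=np.array([401.4,289.1,371.7]),tcp_rot=[-3.1379,-.0058,3.01735]))
g=lambda u,v:(240+u/3,170+v/2.5)
P=[px2w(c,g(*a),z) for a,z in(((249,76),38),((250,267),38),((52,273),40),((448,273),40))]
for q in P: print(q.round(1))
d=P[3]-P[2];print(np.linalg.norm(d),np.degrees(np.arctan2(-d[0],d[1])))
d=P[1]-P[0];print(np.linalg.norm(d),np.degrees(np.arctan2(d[1],d[0])))
E
```

```text
[401.17644254 289.96416081 373.38138168] [-3.13922911 -0.00398972  3.01905444]
[381.7 295.7  38. ]
[450.6 287.8  38. ]
[444.9 228.9  40. ]
[459.3 346.1  40. ]
118.03852908752411 -7.032922729429494
69.33844208386736 -6.609380009447103
```

>>> {"api": "play_rows", "payload": {
  "commands": [
    {"offset":[-0.001,0.0015,0.045],"twist":0},
    {"offset":[0,0,0.045],"twist":0},
    {"offset":[0,0,0.045],"twist":0},
    {"offset":[0,0,0.035],"twist":0},
    {"offset":[0,0,0.018],"twist":0}
  ]
}}

```text
time: 1.8
tool_pos: [401.5, 292.7, 185.0]
tcp_rot: [-3.14, -0.003, 3.022]
contact_force: [-0.6, 0.4, 0.4]
grip_width: 92.2
```

>>> {"api": "play_rows", "payload": {
  "commands": [
    {"offset":[0,0,0],"twist":0},
    {"offset":[0,0,0],"twist":0},
    {"offset":[0,0,0],"twist":0}
  ]
}}

```text
time: 2.1
tool_pos: [403.0, 292.6, 188.5]
tcp_rot: [3.14, 0.003, 3.021]
contact_force: [0.6, 0.3, 0.2]
grip_width: 91.5
```

>>> {"api": "play_rows", "payload": {
  "commands": [
    {"offset":[0,0,0],"twist":0},
    {"offset":[0,0,0],"twist":0},
    {"offset":[0,0,0],"twist":0},
    {"offset":[0,0,0],"twist":0},
    {"offset":[0,0,0],"twist":0}
  ],
  "jaw": 255
}}

```text
time: 2.6
tool_pos: [402.6, 291.8, 186.8]
tcp_rot: [3.141, 0.0, 3.02]
contact_force: [0.3, 0.2, -1.0]
grip_width: 56.2
```

>>> {"api": "play_rows", "payload": {
  "commands": [
    {"offset":[0,0,0],"twist":0},
    {"offset":[0,0,0],"twist":0},
    {"offset":[0,0,0],"twist":0},
    {"offset":[0,0,0],"twist":0},
    {"offset":[0,0,0],"twist":0}
  ]
}}

```text
time: 3.1
tool_pos: [402.6, 291.9, 186.7]
tcp_rot: [3.142, -0.0, 3.02]
contact_force: [0.0, -0.7, -0.1]
grip_width: 16.4
```

```bash
python3 - <<'E'
from h import *
o=status.get_obs();print(o)
cv2.imwrite('pics/w3.png',viewer.capture('wrist')[:,:,::-1])
a=viewer.capture('top')[:,:,::-1];cv2.imwrite('pics/t3.png',cv2.resize(a[60:310,100:380],None,fx=2.4,fy=2.4,interpolation=cv2.INTER_CUBIC))
E
```

```text
{'time': 3.1, 'joint_positions': array([ 4.73014683e-01,  5.84543905e-01,  1.84744889e+00,  5.93299166e-05,
        7.09607833e-01, -9.76467858e-01]), 'dq': array([ 0.00120919,  0.0019237 , -0.00060459, -0.00076033,  0.00029224,
        0.00087445]), 'tau': array([-2.40943307e-03, -4.54674983e+01, -1.47647899e+01,  9.96876508e-03,
        8.86678440e-02,  1.40166267e-04]), 'tool_pos': array([402.61300327, 291.87255226, 186.70219088]), 'tcp_rot': array([ 3.14156509e+00, -2.82554158e-05,  3.02023386e+00]), 'contact_force': array([ 0.01284093, -0.66699689, -0.11656836]), 'moment': array([-0.00628962,  0.01413777, -0.0143655 ]), 'grip_width': 16.404960837877834}
```

View pics/w3.png

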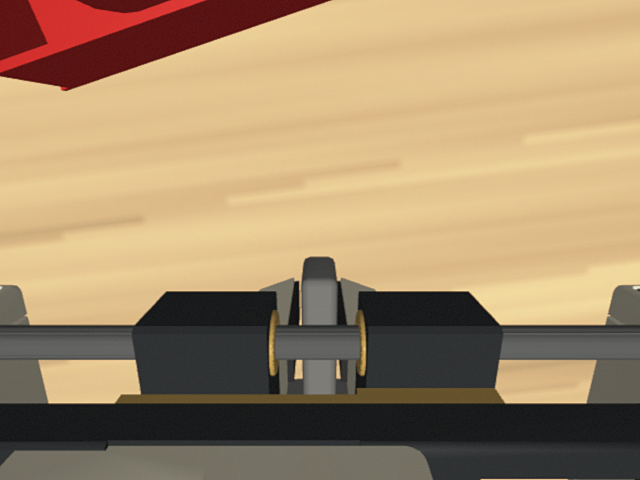

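View pics/t3.png

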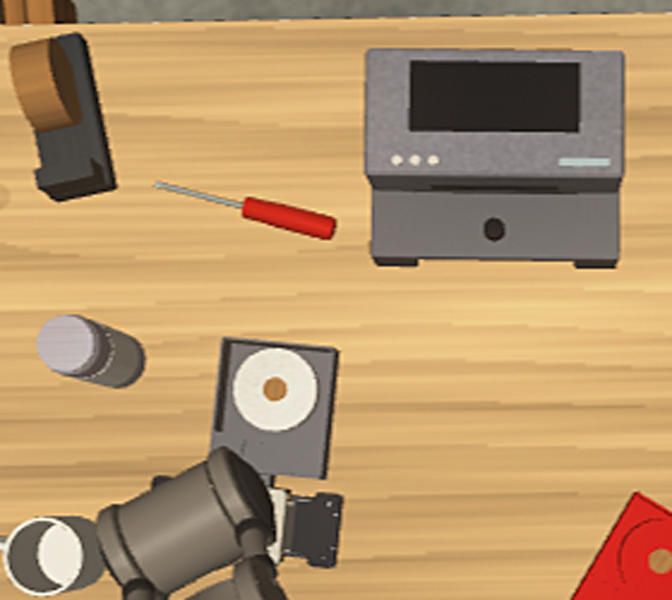

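>>> {"api": "play_rows", "payload": {
  "commands": [
    {"offset":[0,0,0],"twist":0},
    {"offset":[0,0,0],"twist":0},
    {"offset":[0,0,-0.003],"twist":0},
    {"offset":[-0.003,-0.007,0],"twist":0},
    {"offset":[-0.005,-0.014,0],"twist":0}
  ]
}}

```text
time: 3.7
tool_pos: [407.9, 269.7, 189.6]
tcp_rot: [-3.141, -0.0, 3.022]
contact_force: [1.7, 1.4, -2.9]
grip_width: 13.7
```

>>> {"api": "play_rows", "payload": {
  "commands": [
    {"offset":[-0.005,-0.0143,0],"twist":0},
    {"offset":[-0.005,-0.0143,0],"twist":0},
    {"offset":[-0.005,-0.0143,0],"twist":0},
    {"offset":[-0.005,-0.0143,0],"twist":0},
    {"offset":[-0.005,-0.0143,0],"twist":0}
  ]
}}

```text
time: 4.2
tool_pos: [424.2, 194.3, 189.6]
tcp_rot: [-3.141, -0.001, 3.02]
contact_force: [0.1, -0.1, -3.3]
grip_width: 13.7
```

>>> {"api": "play_rows", "payload": {
  "commands": [
    {"offset":[-0.005,-0.0143,0],"twist":0},
    {"offset":[-0.005,-0.0143,0],"twist":0},
    {"offset":[-0.005,-0.0143,0],"twist":0},
    {"offset":[-0.005,-0.0143,0],"twist":0},
    {"offset":[-0.005,-0.0143,0],"twist":0}
  ]
}}

```text
time: 4.7
tool_pos: [440.1, 120.3, 189.6]
tcp_rot: [-3.141, -0.001, 3.02]
contact_force: [-0.8, 0.5, -3.5]
grip_width: 13.9
```

>>> {"api": "play_rows", "payload": {
  "commands": [
    {"offset":[-0.005,-0.0143,0],"twist":0},
    {"offset":[-0.005,-0.0143,0],"twist":0},
    {"offset":[-0.005,-0.0143,0],"twist":0},
    {"offset":[-0.005,-0.0143,0],"twist":0},
    {"offset":[-0.005,-0.0143,0],"twist":0}
  ]
}}

```text
time: 5.2
tool_pos: [456.1, 46.4, 189.6]
tcp_rot: [-3.141, -0.001, 3.02]
contact_force: [-0.4, 0.5, -2.7]
grip_width: 13.7
```

>>> {"api": "play_rows", "payload": {
  "commands": [
    {"offset":[-0.005,-0.015,0],"twist":0},
    {"offset":[-0.003,-0.005,0],"twist":-1.8},
    {"offset":[0,0,0],"twist":-1.8},
    {"offset":[0,0,0],"twist":-1.7},
    {"offset":[0,0,0],"twist":0}
  ]
}}

```text
time: 5.7
tool_pos: [461.6, 26.6, 189.6]
tcp_rot: [3.142, -0.001, 3.113]
contact_force: [0.1, -0.3, -3.6]
grip_width: 14.0
```

>>> {"api": "play_rows", "payload": {
  "commands": [
    {"offset":[0,0,0],"twist":0},
    {"offset":[0,0,0],"twist":0}
  ]
}}

```text
time: 5.9
tool_pos: [461.8, 27.2, 189.7]
tcp_rot: [3.142, -0.0, 3.112]
contact_force: [-0.8, 0.3, -3.4]
grip_width: 13.2
```

```bash
python3 - <<'E'
from h import *
o=status.get_obs();print(o['time'],o['tool_pos'],o['tcp_rot'],o['contact_force'],o['moment'],o['grip_width'])
a=viewer.capture('top')[:,:,::-1];cv2.imwrite('pics/t4f.png',a);cv2.imwrite('pics/t4.png',cv2.resize(a[70:270,230:380],None,fx=3,fy=3,interpolation=cv2.INTER_CUBIC))
a=viewer.capture('scene')[:,:,::-1];cv2.imwrite('pics/s4f.png',a);cv2.imwrite('pics/s4.png',cv2.resize(a[170:400,190:460],None,fx=2.6,fy=2.6,interpolation=cv2.INTER_CUBIC))
E
```

```text
5.9 [461.78417768  27.22614949 189.65683808] [ 3.14152426e+00 -4.80842336e-04  3.11242298e+00] [-0.82548585  0.25437901 -3.35189957] [-0.02354207  0.43797674 -0.06872821] 13.231779758698373
```

View pics/t4.png

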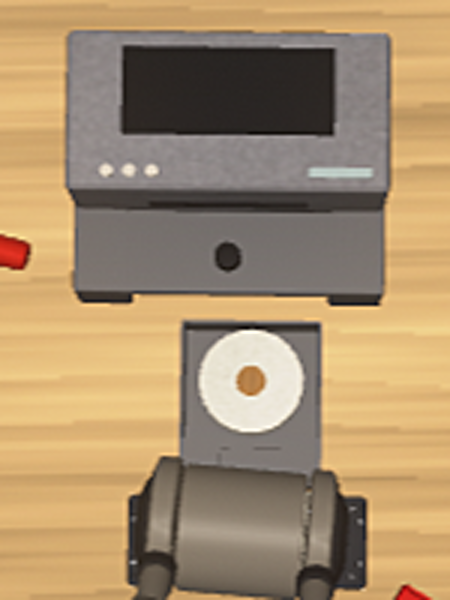

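View pics/s4.png

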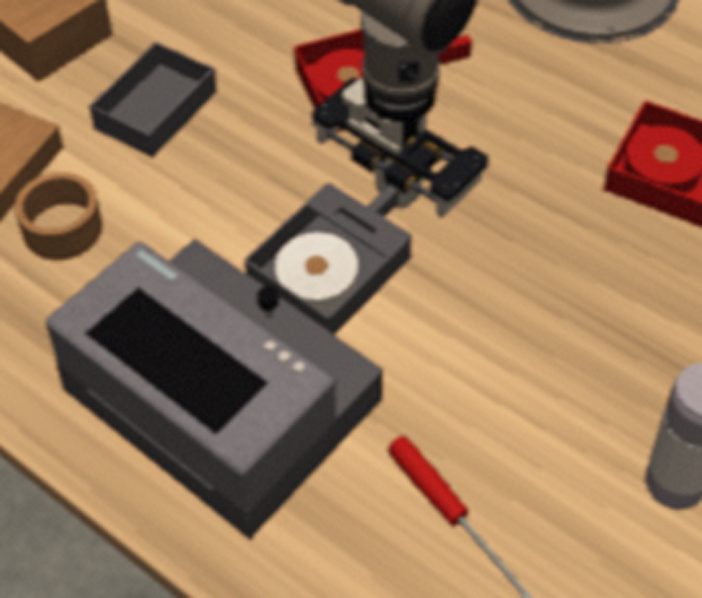

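```bash
python3 - <<'E'
from h import *
from scipy.optimize import least_squares
c=cam('top')
p=lambda u,v:np.array((240+(u+.5)/5.4-.5,70+(v+.5)/5.4-.5))
obs=[(p(80,524),(0,130,58)),(p(635,530),(0,-130,58)),(p(356,460),(25,0,94)),(p(70,57),(200,130,126)),(p(648,64),(200,-130,126)),(p(646,340),(70,-130,126)),(p(66,340),(70,130,126))]
def res(q,raw=False):
    x,y,a,w=q;r=[]
    for uv,P in obs:
        X=x+np.cos(a)*P[0]-np.sin(a)*P[1]*w;Y=y+np.sin(a)*P[0]+np.cos(a)*P[1]*w
        r+=list(w2px(c,(X,Y,P[2]))-uv)
    return np.array(r)
s=least_squares(res,[670,40,-.03,1.],loss='soft_l1');print(s.x,np.degrees(s.x[2]),s.fun.reshape(-1,2).round(2) if 0 else res(s.x).reshape(-1,2).round(2))
a=cv2.imread('pics/t4f.png')
cv2.imwrite('pics/t4a.png',cv2.resize(a[160:230,280:350],None,fx=8,fy=8,interpolation=cv2.INTER_CUBIC))
E
```

```text
[ 6.70731218e+02  3.96496931e+01 -2.73412766e-02  9.85644947e-01] -1.5665397543886002 [[ 0.25  0.43]
 [-0.    0.25]
 [ 0.08 -0.05]
 [-0.1  -1.16]
 [-0.02 -1.54]
 [-0.02  1.22]
 [-0.17  0.26]]
```

View pics/t4a.png

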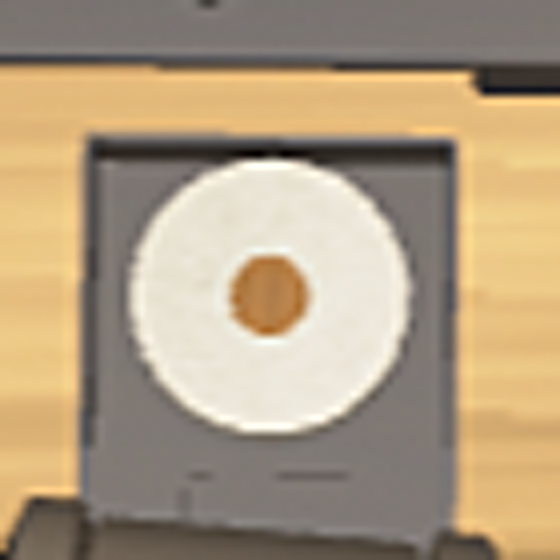

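```bash
python3 - <<'E'
from h import *
c=cam('top')
t=lambda u,v,z=41:px2w(c,(280+(u+.5)/8-.5,160+(v+.5)/8-.5),z)
A,B,C,D=t(86,136),t(458,143),t(452,530),t(82,500)
for q in (A,B,C,D):print(q.round(1))
d=A-B;print(np.linalg.norm(d),np.degrees(np.arctan2(-d[0],d[1])))
for d in(A-D,B-C):print(np.degrees(np.arctan2(d[1],d[0])))
a=-.0273;R2=np.array([[np.cos(a),np.sin(a)],[-np.sin(a),np.cos(a)]])
for q in((A+B)/2,A,B,np.array([461.8,27.2])):print('printer frame',R2@(q[:2]-[670.7,39.65]))
E
```

```text
[651.5  79.9  41. ]
[647.1 -37.6  41. ]
[524.7 -33.4  41. ]
[536.2  82.9  41. ]
117.57821876245434 -2.123172553347252
-1.508220294471853
-1.9653214088003563
printer frame [-20.88058291 -19.09241649]
printer frame [-20.30702479  39.69389495]
printer frame [-21.45414104 -77.87872793]
printer frame [-208.48231651  -18.14762249]
```

>>> {"api": "play_rows", "payload": {
  "commands": [
    {"offset":[-0.005,0,0],"twist":0},
    {"offset":[-0.008,0,0],"twist":0},
    {"offset":[-0.008,0,0],"twist":0},
    {"offset":[-0.007,0,0],"twist":0},
    {"offset":[-0.005,0,0],"twist":0}
  ]
}}

```text
time: 6.5
tool_pos: [495.9, 26.3, 189.7]
tcp_rot: [3.142, 0.001, 3.113]
contact_force: [-0.7, 0.3, -3.1]
grip_width: 14.2
```

>>> {"api": "play_rows", "payload": {
  "commands": [
    {"offset":[-0.005,0,0],"twist":0},
    {"offset":[-0.005,0,0],"twist":0},
    {"offset":[-0.005,0,0],"twist":0},
    {"offset":[-0.005,0,0],"twist":0},
    {"offset":[-0.005,0,0],"twist":0}
  ]
}}

```text
time: 7.0
tool_pos: [520.3, 25.5, 189.7]
tcp_rot: [3.142, -0.0, 3.113]
contact_force: [-0.4, 0.0, -2.9]
grip_width: 14.0
```

>>> {"api": "play_rows", "payload": {
  "commands": [
    {"offset":[-0.005,0,0],"twist":0},
    {"offset":[-0.005,0,0],"twist":0},
    {"offset":[-0.005,0,0],"twist":0},
    {"offset":[-0.005,0,0],"twist":0},
    {"offset":[-0.005,0,0],"twist":0}
  ]
}}

```text
time: 7.5
tool_pos: [545.4, 24.8, 189.7]
tcp_rot: [3.141, -0.0, 3.113]
contact_force: [-0.8, -0.1, -3.5]
grip_width: 14.0
```

>>> {"api": "play_rows", "payload": {
  "commands": [
    {"offset":[0,0,0],"twist":0},
    {"offset":[0,0.001,0],"twist":0},
    {"offset":[0,0.001,0],"twist":0},
    {"offset":[0,0.001,0],"twist":0},
    {"offset":[0,0.001,0],"twist":0}
  ]
}}

```text
time: 8.0
tool_pos: [545.0, 28.9, 189.8]
tcp_rot: [3.142, 0.0, 3.113]
contact_force: [0.1, -0.9, -2.4]
grip_width: 13.8
```

>>> {"api": "play_rows", "payload": {
  "commands": [
    {"offset":[0,0.001,0],"twist":0},
    {"offset":[0,0.001,0],"twist":0}
  ]
}}

```text
time: 8.2
tool_pos: [545.1, 30.9, 189.7]
tcp_rot: [3.142, 0.0, 3.113]
contact_force: [0.0, -0.4, -3.1]
grip_width: 13.5
```

>>> {"api": "play_rows", "payload": {
  "commands": [
    {"offset":[0,0.001,0],"twist":0},
    {"offset":[0,0.001,0],"twist":0}
  ]
}}

```text
time: 8.4
tool_pos: [545.2, 32.9, 189.7]
tcp_rot: [3.142, 0.0, 3.113]
contact_force: [0.3, -0.6, -3.3]
grip_width: 14.0
```

>>> {"api": "play_rows", "payload": {
  "commands": [
    {"offset":[0,0.001,0],"twist":0},
    {"offset":[0,0.001,0],"twist":0}
  ]
}}

```text
time: 8.6
tool_pos: [545.3, 34.9, 189.7]
tcp_rot: [3.142, 0.0, 3.113]
contact_force: [-0.8, -1.4, -2.8]
grip_width: 14.0
```

>>> {"api": "play_rows", "payload": {
  "commands": [
    {"offset":[0,0.001,0],"twist":0},
    {"offset":[0,0.001,0],"twist":0}
  ]
}}

```text
time: 8.8
tool_pos: [545.0, 36.6, 189.6]
tcp_rot: [-3.141, -0.001, 3.112]
contact_force: [-3.1, -4.8, -1.5]
grip_width: 13.8
```

>>> {"api": "play_rows", "payload": {
  "commands": [
    {"offset":[0,0,0],"twist":0},
    {"offset":[0,0,0],"twist":0}
  ]
}}

```text
time: 9.0
tool_pos: [545.0, 36.6, 189.6]
tcp_rot: [-3.141, -0.001, 3.112]
contact_force: [-3.1, -3.7, -2.3]
grip_width: 14.0
```

```bash
python3 - <<'E'
from h import *
o=status.get_obs();print(o['time'],o['tool_pos'],o['tcp_rot'],o['contact_force'],o['moment'],o['grip_width'])
a=viewer.capture('top')[:,:,::-1];cv2.imwrite('pics/t5.png',cv2.resize(a[70:270,230:380],None,fx=3,fy=3,interpolation=cv2.INTER_CUBIC))
cv2.imwrite('pics/w5.png',viewer.capture('wrist')[:,:,::-1])
E
```

```text
9.0 [544.99950757  36.61743131 189.6279354 ] [-3.14148684e+00 -1.00552059e-03  3.11230540e+00] [-3.11800657 -3.70797715 -2.29156626] [-0.58797741  0.56419307 -0.45536958] 13.959236081228273
```

View pics/t5.png

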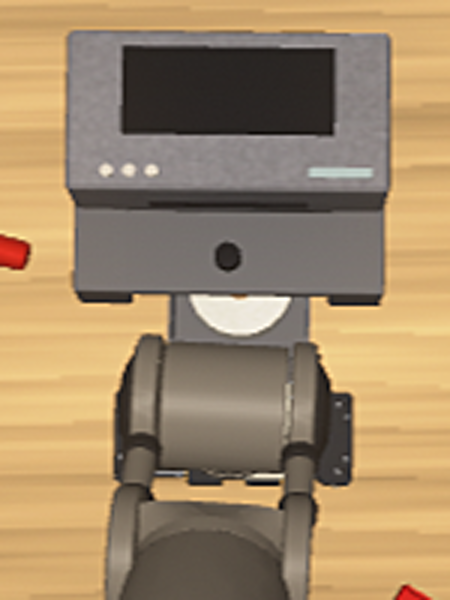

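Contact with the hidden +y wall felt (Fy about −4 N, acting about 0.15 m ahead of the grip). Easing off half a millimetre and sliding in slowly.

>>> {"api": "play_rows", "payload": {
  "commands": [
    {"offset":[0,-0.0005,0],"twist":0},
    {"offset":[-0.002,0,0],"twist":0},
    {"offset":[-0.002,0,0],"twist":0},
    {"offset":[-0.002,0,0],"twist":0}
  ]
}}

```text
time: 9.5
tool_pos: [551.0, 36.0, 189.6]
tcp_rot: [-3.142, -0.001, 3.113]
contact_force: [-4.1, -4.0, -1.6]
grip_width: 13.9
```

>>> {"api": "play_rows", "payload": {
  "commands": [
    {"offset":[-0.002,0,0],"twist":0},
    {"offset":[-0.002,0,0],"twist":0},
    {"offset":[-0.002,0,0],"twist":0}
  ]
}}

```text
time: 9.8
tool_pos: [557.0, 35.8, 189.6]
tcp_rot: [-3.141, -0.002, 3.113]
contact_force: [-4.0, -4.4, -1.5]
grip_width: 13.6
```

>>> {"api": "play_rows", "payload": {
  "commands": [
    {"offset":[0,-0.0006,0],"twist":0},
    {"offset":[-0.002,0,0],"twist":0},
    {"offset":[-0.002,0,0],"twist":0}
  ]
}}

```text
time: 10.1
tool_pos: [561.1, 35.2, 189.6]
tcp_rot: [-3.142, -0.001, 3.113]
contact_force: [-3.7, -3.3, -1.2]
grip_width: 13.9
```

```bash
python3 - <<'E'
from h import *
o=status.get_obs();print(o['time'],o['tool_pos'],o['tcp_rot'],o['contact_force'],o['moment'],o['grip_width'])
E
```

```text
10.1 [561.12130697  35.20126056 189.61513723] [-3.14155377e+00 -9.33899206e-04  3.11282394e+00] [-3.71736968 -3.33095883 -1.16518821] [-0.5232141   0.63941674 -0.37051307] 13.852556072295467
```

>>> {"api": "play_rows", "payload": {
  "commands": [
    {"offset":[0,0,0],"twist":0.3},
    {"offset":[-0.002,0,0],"twist":0},
    {"offset":[-0.002,0,0],"twist":0}
  ]
}}

```text
time: 10.4
tool_pos: [565.4, 35.2, 189.7]
tcp_rot: [3.141, -0.0, 3.108]
contact_force: [-2.9, -2.4, -2.6]
grip_width: 13.8
```

```bash
python3 - <<'E'
from h import *
o=status.get_obs();print(o['time'],o['tool_pos'],o['tcp_rot'],o['contact_force'],o['moment'],o['grip_width'])
E
```

```text
10.4 [565.37484574  35.24735284 189.69478565] [ 3.14142910e+00 -6.37516153e-05  3.10771342e+00] [-2.88557911 -2.44542018 -2.63984362] [-0.34916714  0.6176018  -0.22201236] 13.801569879879596
```

>>> {"api": "play_rows", "payload": {
  "commands": [
    {"offset":[-0.0015,0,0],"twist":0},
    {"offset":[-0.0015,0,0],"twist":0},
    {"offset":[-0.0015,0,0],"twist":0}
  ]
}}

```text
time: 10.7
tool_pos: [569.9, 35.1, 189.7]
tcp_rot: [3.141, 0.0, 3.108]
contact_force: [-2.6, -2.5, -2.1]
grip_width: 13.8
```

>>> {"api": "play_rows", "payload": {
  "commands": [
    {"offset":[-0.0015,0,0],"twist":0},
    {"offset":[-0.0015,0,0],"twist":0}
  ]
}}

```text
time: 10.9
tool_pos: [572.9, 34.9, 189.7]
tcp_rot: [3.141, 0.0, 3.107]
contact_force: [-2.1, -1.6, -1.5]
grip_width: 13.9
```

>>> {"api": "play_rows", "payload": {
  "commands": [
    {"offset":[-0.0015,0,0],"twist":0},
    {"offset":[-0.0015,0,0],"twist":0}
  ]
}}

```text
time: 11.1
tool_pos: [575.9, 34.8, 189.7]
tcp_rot: [3.142, 0.0, 3.108]
contact_force: [-1.9, -2.0, -2.9]
grip_width: 13.6
```

>>> {"api": "play_rows", "payload": {
  "commands": [
    {"offset":[-0.0015,0,0],"twist":0},
    {"offset":[-0.0015,0,0],"twist":0}
  ]
}}

```text
time: 11.3
tool_pos: [578.9, 34.7, 189.7]
tcp_rot: [3.142, 0.0, 3.107]
contact_force: [-2.1, -1.4, -2.7]
grip_width: 13.7
```

```bash
python3 - <<'E'
from h import *
o=status.get_obs();print(o['time'],o['tool_pos'],o['tcp_rot'],o['contact_force'],o['moment'],o['grip_width'])
E
```

```text
11.3 [578.87560035  34.65871514 189.71082136] [3.14152372e+00 2.69727239e-05 3.10747520e+00] [-2.05609667 -1.43586219 -2.71598557] [-0.27196533  0.62052888 -0.18631048] 13.707267176060641
```

>>> {"api": "play_rows", "payload": {
  "commands": [
    {"offset":[-0.002,0,0],"twist":0},
    {"offset":[-0.002,0,0],"twist":0},
    {"offset":[-0.002,0,0],"twist":0}
  ]
}}

```text
time: 11.6
tool_pos: [584.9, 34.4, 189.7]
tcp_rot: [3.142, -0.0, 3.107]
contact_force: [-2.1, -1.1, -2.9]
grip_width: 14.4
```

>>> {"api": "play_rows", "payload": {
  "commands": [
    {"offset":[-0.002,0,0],"twist":0},
    {"offset":[-0.002,0,0],"twist":0},
    {"offset":[-0.002,0,0],"twist":0}
  ]
}}

```text
time: 11.9
tool_pos: [590.9, 34.2, 189.7]
tcp_rot: [3.142, -0.0, 3.107]
contact_force: [-2.5, -2.8, -2.4]
grip_width: 14.2
```

>>> {"api": "play_rows", "payload": {
  "commands": [
    {"offset":[-0.002,0,0],"twist":0},
    {"offset":[-0.002,0,0],"twist":0},
    {"offset":[-0.002,0,0],"twist":0}
  ]
}}

```text
time: 12.2
tool_pos: [596.9, 34.0, 189.7]
tcp_rot: [-3.142, -0.0, 3.107]
contact_force: [-2.7, -2.6, -3.0]
grip_width: 13.9
```

>>> {"api": "play_rows", "payload": {
  "commands": [
    {"offset":[-0.002,0,0],"twist":0},
    {"offset":[-0.002,0,0],"twist":0},
    {"offset":[-0.002,0,0],"twist":0}
  ]
}}

```text
time: 12.5
tool_pos: [602.9, 33.8, 189.7]
tcp_rot: [-3.142, -0.0, 3.107]
contact_force: [-2.1, -3.3, -3.0]
grip_width: 13.8
```

>>> {"api": "play_rows", "payload": {
  "commands": [
    {"offset":[-0.002,-0.0004,0],"twist":0},
    {"offset":[-0.002,0,0],"twist":0},
    {"offset":[-0.002,0,0],"twist":0}
  ]
}}

```text
time: 12.8
tool_pos: [609.0, 33.4, 189.7]
tcp_rot: [3.141, 0.0, 3.108]
contact_force: [-2.2, -1.3, -2.2]
grip_width: 13.5
```

>>> {"api": "play_rows", "payload": {
  "commands": [
    {"offset":[-0.0015,0,0],"twist":0},
    {"offset":[-0.0015,0,0],"twist":0},
    {"offset":[-0.001,0,0],"twist":0}
  ]
}}

```text
time: 13.1
tool_pos: [612.9, 33.2, 189.8]
tcp_rot: [3.141, 0.0, 3.108]
contact_force: [-2.1, -1.4, -2.7]
grip_width: 13.6
```

>>> {"api": "play_rows", "payload": {
  "commands": [
    {"offset":[-0.001,0,0],"twist":0},
    {"offset":[-0.001,0,0],"twist":0}
  ]
}}

```text
time: 13.3
tool_pos: [614.8, 33.1, 189.7]
tcp_rot: [3.141, 0.0, 3.108]
contact_force: [-1.2, -0.5, -3.0]
grip_width: 13.8
```

>>> {"api": "play_rows", "payload": {
  "commands": [
    {"offset":[-0.0007,0,0],"twist":0},
    {"offset":[-0.0007,0,0],"twist":0}
  ]
}}

```text
time: 13.5
tool_pos: [616.2, 33.1, 189.8]
tcp_rot: [3.141, 0.0, 3.108]
contact_force: [-1.5, -0.4, -2.7]
grip_width: 13.8
```

>>> {"api": "play_rows", "payload": {
  "commands": [
    {"offset":[0,0,0.0015],"twist":0},
    {"offset":[0,0,0.001],"twist":0},
    {"offset":[-0.0007,0,0],"twist":0},
    {"offset":[-0.0007,0,0],"twist":0}
  ]
}}

```text
time: 13.9
tool_pos: [617.6, 33.0, 187.5]
tcp_rot: [3.141, 0.001, 3.107]
contact_force: [-3.1, 0.2, 0.1]
grip_width: 13.8
```

>>> {"api": "play_rows", "payload": {
  "commands": [
    {"offset":[-0.0007,0,0],"twist":0},
    {"offset":[-0.0007,0,0],"twist":0}
  ]
}}

```text
time: 14.1
tool_pos: [619.0, 32.9, 187.4]
tcp_rot: [3.141, 0.0, 3.108]
contact_force: [-3.0, -1.5, 1.5]
grip_width: 14.0
```

>>> {"api": "play_rows", "payload": {
  "commands": [
    {"offset":[-0.0006,0,0],"twist":0},
    {"offset":[-0.0006,0,0],"twist":0}
  ]
}}

```text
time: 14.3
tool_pos: [620.2, 32.9, 187.3]
tcp_rot: [3.142, 0.0, 3.107]
contact_force: [-3.3, 0.9, 1.3]
grip_width: 13.9
```

>>> {"api": "play_rows", "payload": {
  "commands": [
    {"offset":[-0.0005,0,0],"twist":0},
    {"offset":[-0.0005,0,0],"twist":0}
  ]
}}

```text
time: 14.5
tool_pos: [621.1, 32.8, 187.2]
tcp_rot: [3.142, -0.0, 3.107]
contact_force: [-3.9, -1.2, 1.1]
grip_width: 13.8
```

>>> {"api": "play_rows", "payload": {
  "commands": [
    {"offset":[-0.0005,0,0],"twist":0},
    {"offset":[-0.0005,0,0],"twist":0}
  ]
}}

```text
time: 14.7
tool_pos: [621.5, 32.8, 186.8]
tcp_rot: [-3.142, -0.002, 3.108]
contact_force: [-6.5, -0.3, 1.2]
grip_width: 13.8
```

>>> {"api": "play_rows", "payload": {
  "commands": [
    {"offset":[-0.0005,0,0],"twist":0},
    {"offset":[0,0,0],"twist":0}
  ]
}}

```text
time: 14.9
tool_pos: [621.7, 32.8, 186.8]
tcp_rot: [-3.142, -0.004, 3.108]
contact_force: [-7.9, -0.7, 2.8]
grip_width: 14.0
```

```bash
python3 - <<'E'
from h import *
o=status.get_obs();print(o['time'],o['tool_pos'],o['tcp_rot'],o['contact_force'],o['moment'],o['grip_width'])
a=viewer.capture('top')[:,:,::-1];cv2.imwrite('pics/t6.png',cv2.resize(a[70:270,230:380],None,fx=3,fy=3,interpolation=cv2.INTER_CUBIC))
a=viewer.capture('scene')[:,:,::-1];cv2.imwrite('pics/s6.png',cv2.resize(a[170:400,190:460],None,fx=2.6,fy=2.6,interpolation=cv2.INTER_CUBIC))
E
```

```text
14.9 [621.74870229  32.75295478 186.77134443] [-3.14155515 -0.00361711  3.10760983] [-7.9286186  -0.6871826   2.81435532] [-0.06988117  0.81051449  0.02285505] 13.98128733228593
```

View pics/s6.png

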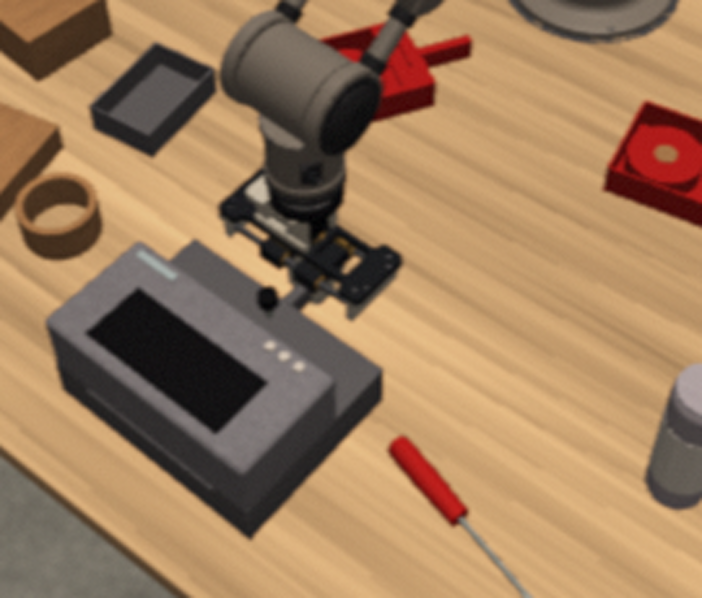

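>>> {"api": "play_rows", "payload": {
  "commands": [
    {"offset":[-0.0005,0,0],"twist":0},
    {"offset":[-0.0005,0,0],"twist":0},
    {"offset":[0,0,0],"twist":0}
  ]
}}

```text
time: 15.3
tool_pos: [622.1, 32.8, 186.7]
tcp_rot: [-3.142, -0.006, 3.108]
contact_force: [-11.7, -0.3, 5.0]
grip_width: 13.7
```

>>> {"api": "play_rows", "payload": {
  "commands": [
    {"offset":[0.001,0,0],"twist":0},
    {"offset":[0.0005,0,0],"twist":0},
    {"offset":[0,0,0],"twist":0}
  ]
}}

```text
time: 15.6
tool_pos: [621.6, 32.7, 186.7]
tcp_rot: [-3.142, -0.002, 3.108]
contact_force: [-5.4, -0.3, 0.7]
grip_width: 13.5
```

>>> {"api": "play_rows", "payload": {
  "commands": [
    {"offset":[0,0,0],"twist":0},
    {"offset":[0,0,0],"twist":0},
    {"offset":[0,0,0],"twist":0},
    {"offset":[0,0,0],"twist":0},
    {"offset":[0,0,0],"twist":0}
  ],
  "jaw": 0
}}

```text
time: 16.1
tool_pos: [622.3, 32.8, 187.3]
tcp_rot: [3.142, 0.001, 3.107]
contact_force: [-0.3, -0.3, 0.8]
grip_width: 48.7
```

>>> {"api": "play_rows", "payload": {
  "commands": [
    {"offset":[0,0,0],"twist":0},
    {"offset":[0,0,0],"twist":0},
    {"offset":[0,0,0],"twist":0}
  ]
}}

```text
time: 16.4
tool_pos: [622.1, 32.8, 187.2]
tcp_rot: [3.142, 0.0, 3.108]
contact_force: [0.1, 0.5, -0.0]
grip_width: 73.2
```

>>> {"api": "play_rows", "payload": {
  "commands": [
    {"offset":[0,0,-0.03],"twist":0},
    {"offset":[0,0,-0.045],"twist":0},
    {"offset":[0,0,-0.045],"twist":0},
    {"offset":[0.03,0,-0.04],"twist":0},
    {"offset":[0.045,0,0],"twist":0}
  ],
  "jaw": 255
}}

```text
time: 16.9
tool_pos: [548.6, 35.0, 352.8]
tcp_rot: [-3.141, 0.013, 3.107]
contact_force: [1.0, 0.3, 0.5]
grip_width: 42.6
```

>>> {"api": "play_rows", "payload": {
  "commands": [
    {"offset":[0.045,0,0],"twist":0},
    {"offset":[0.04,0,0],"twist":0},
    {"offset":[0,0,0],"twist":0},
    {"offset":[0,0,0],"twist":0},
    {"offset":[0,0,0],"twist":0}
  ]
}}

```text
time: 17.4
tool_pos: [463.3, 38.1, 347.7]
tcp_rot: [-3.142, 0.002, 3.107]
contact_force: [-0.2, -0.9, 1.0]
grip_width: 2.9
```

```bash
python3 - <<'E'
from h import *
o=status.get_obs();print(o['time'],o['tool_pos'],o['tcp_rot'],o['contact_force'],o['moment'],o['grip_width'])
cv2.imwrite('pics/w7.png',viewer.capture('wrist')[:,:,::-1])
a=viewer.capture('top')[:,:,::-1];cv2.imwrite('pics/t7.png',cv2.resize(a[70:270,230:380],None,fx=3,fy=3,interpolation=cv2.INTER_CUBIC))
E
```

```text
17.4 [463.334673    38.10270944 347.66638172] [-3.14153776e+00  2.10065245e-03  3.10737705e+00] [-0.15326158 -0.87181173  0.95318694] [ 0.00399406 -0.00271331 -0.01662877] 2.8852803870200683
```

View pics/t7.png

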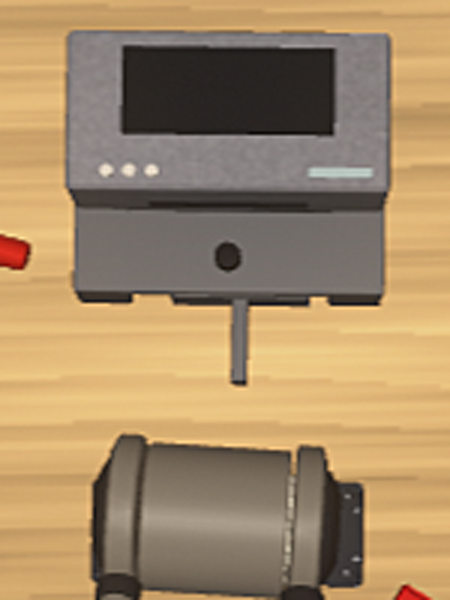

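View pics/w7.png

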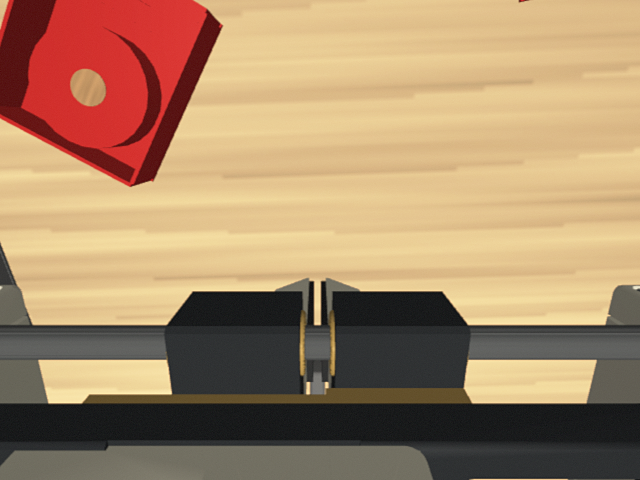

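```bash
python3 - <<'E'
from h import *
c=cam('top')
a=-.0273;R2=np.array([[np.cos(a),np.sin(a)],[-np.sin(a),np.cos(a)]])
g=lambda u,v:(230+(u+.5)/3-.5,70+(v+.5)/3-.5)
for uv,z in((( 239,380),38),((239,384),8),((172,301),0),((310,305),0),((80,300),0),((382,304),0),((228,256),94)):
    q=px2w(c,g(*uv),z);print(uv,z,(R2@(q[:2]-[670.7,39.65])).round(1),q.round(1))
print(status.get_obs()['tool_pos'])
E
```

```text
(239, 380) 38 [-69.7  -8.9] [600.8  32.7  38. ]
(239, 384) 8 [-69.4  -8.2] [601.1  33.4   8. ]
(172, 301) 0 [ 3.4 50.9] [675.5  90.5   0. ]
(310, 305) 0 [  1.  -68.9] [669.8 -29.2   0. ]
(80, 300) 0 [  3.5 130.8] [677.8 170.3   0. ]
(382, 304) 0 [   2.4 -131.3] [669.6 -91.7   0. ]
(228, 256) 94 [24.4 -0.2] [695.   38.8  94. ]
[463.33769318  38.09694168 347.21463055]
```

>>> {"api": "play_rows", "payload": {
  "commands": [
    {"offset":[-0.045,0.0018,0],"twist":0},
    {"offset":[-0.045,0.0018,0],"twist":0},
    {"offset":[-0.045,0.0018,0],"twist":0},
    {"offset":[-0.045,0.0018,0],"twist":0},
    {"offset":[-0.045,0.0018,0],"twist":0}
  ]
}}

```text
time: 18.0
tool_pos: [689.7, 39.5, 346.4]
tcp_rot: [3.142, -0.0, 3.107]
contact_force: [1.3, 1.0, 0.5]
grip_width: 0.4
```

>>> {"api": "play_rows", "payload": {
  "commands": [
    {"offset":[-0.007,0,0],"twist":0},
    {"offset":[0,0,0],"twist":0},
    {"offset":[0,0,0],"twist":0},
    {"offset":[0,0,0],"twist":0}
  ]
}}

```text
time: 18.4
tool_pos: [693.5, 39.4, 347.7]
tcp_rot: [3.142, -0.0, 3.108]
contact_force: [0.0, -0.3, 0.4]
grip_width: 0.4
```

>>> {"api": "play_rows", "payload": {
  "commands": [
    {"offset":[-0.002,-0.0005,0.03],"twist":0},
    {"offset":[0,0,0.025],"twist":0},
    {"offset":[0,0,0.01],"twist":0},
    {"offset":[0,0,0],"twist":0},
    {"offset":[0,0,0],"twist":0}
  ]
}}

```text
time: 18.9
tool_pos: [696.4, 38.8, 283.9]
tcp_rot: [3.142, 0.002, 3.108]
contact_force: [0.2, 0.8, 0.0]
grip_width: 0.4
```

```bash
python3 - <<'E'
from h import *
o=status.get_obs();print(o['time'],o['tool_pos'],o['tcp_rot'],o['contact_force'])
a=viewer.capture('scene')[:,:,::-1];cv2.imwrite('pics/s8.png',cv2.resize(a[200:380,200:400],None,fx=4,fy=3.3,interpolation=cv2.INTER_CUBIC))
E
```

```text
18.9 [696.433294    38.76756256 283.85890294] [3.14157751e+00 2.02635841e-03 3.10751145e+00] [0.17466528 0.82320187 0.02818678]
```

View pics/s8.png

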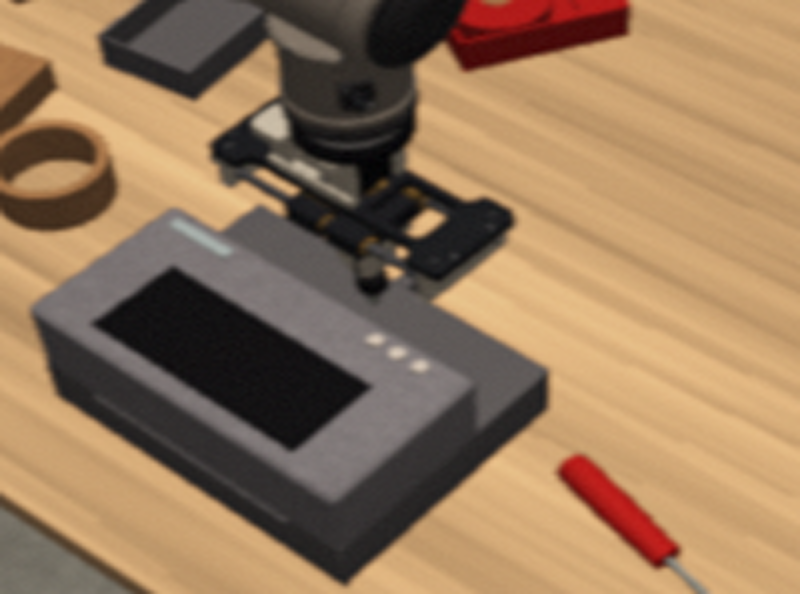

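Fingertips sit right over the knob (about (370,280) in the crop). Pressing down step by step.

>>> {"api": "play_rows", "payload": {
  "commands": [
    {"offset":[0,0,0.003],"twist":0},
    {"offset":[0,0,0.003],"twist":0},
    {"offset":[0,0,0.003],"twist":0},
    {"offset":[0,0,0.003],"twist":0}
  ]
}}

```text
time: 19.35
tool_pos: [696.4, 38.8, 270.5]
tcp_rot: [3.142, 0.001, 3.108]
contact_force: [-0.1, -0.9, 3.0]
grip_width: 0.2
```

>>> {"api": "play_rows", "payload": {
  "commands": [
    {"offset":[0,0,0.002],"twist":0},
    {"offset":[0,0,0.002],"twist":0}
  ]
}}

```text
time: 19.55
tool_pos: [696.4, 38.8, 266.3]
tcp_rot: [3.142, 0.0, 3.108]
contact_force: [-0.7, 0.2, 3.0]
grip_width: 0.0
```

>>> {"api": "play_rows", "payload": {
  "commands": [
    {"offset":[0,0,0.002],"twist":0},
    {"offset":[0,0,0.002],"twist":0}
  ]
}}

```text
time: 19.75
tool_pos: [696.4, 38.8, 262.2]
tcp_rot: [3.142, 0.0, 3.108]
contact_force: [0.3, 0.0, 3.3]
grip_width: 0.1
```

>>> {"api": "play_rows", "payload": {
  "commands": [
    {"offset":[0,0,0.001],"twist":0},
    {"offset":[0,0,0.001],"twist":0}
  ]
}}

```text
time: 19.95
tool_pos: [696.4, 38.8, 260.2]
tcp_rot: [3.141, 0.0, 3.107]
contact_force: [-0.1, 0.5, 2.8]
grip_width: 0.3
```

>>> {"api": "play_rows", "payload": {
  "commands": [
    {"offset":[0,0,0.001],"twist":0},
    {"offset":[0,0,0.001],"twist":0},
    {"offset":[0,0,0.001],"twist":0},
    {"offset":[0,0,0.001],"twist":0}
  ]
}}

```text
time: 20.35
tool_pos: [696.4, 38.8, 256.2]
tcp_rot: [3.142, 0.0, 3.107]
contact_force: [0.7, -1.2, 2.3]
grip_width: 0.6
```

>>> {"api": "play_rows", "payload": {
  "commands": [
    {"offset":[0,0,0.001],"twist":0},
    {"offset":[0,0,0.001],"twist":0}
  ]
}}

```text
time: 20.55
tool_pos: [696.4, 38.7, 254.2]
tcp_rot: [3.141, 0.0, 3.107]
contact_force: [-0.2, -0.2, 1.9]
grip_width: 0.6
```

>>> {"api": "play_rows", "payload": {
  "commands": [
    {"offset":[0,0,0.001],"twist":0}
  ]
}}

```text
time: 20.65
tool_pos: [696.4, 38.7, 253.2]
tcp_rot: [3.142, 0.0, 3.107]
contact_force: [0.1, -0.7, 9.8]
grip_width: 0.6
```

>>> {"api": "play_rows", "payload": {
  "commands": [
    {"offset":[0,0,0.0007],"twist":0}
  ]
}}

```text
time: 20.75
tool_pos: [696.4, 38.8, 253.3]
tcp_rot: [3.142, 0.001, 3.108]
contact_force: [-1.0, 1.2, 9.9]
grip_width: 0.8
```

>>> {"api": "play_rows", "payload": {
  "commands": [
    {"offset":[0,0,0.0005],"twist":0},
    {"offset":[0,0,0],"twist":0}
  ]
}}

```text
time: 20.95
tool_pos: [696.4, 38.8, 253.3]
tcp_rot: [3.142, 0.001, 3.108]
contact_force: [-1.3, 0.6, 8.6]
grip_width: 0.4
```

>>> {"api": "play_rows", "payload": {
  "commands": [
    {"offset":[0,0,-0.005],"twist":0},
    {"offset":[0,0,-0.02],"twist":0},
    {"offset":[0,0,-0.04],"twist":0},
    {"offset":[0,0,-0.04],"twist":0},
    {"offset":[0.04,0,0],"twist":0}
  ]
}}

```text
time: 21.45
tool_pos: [660.3, 39.5, 364.2]
tcp_rot: [-3.141, 0.018, 3.107]
contact_force: [0.9, -0.3, 0.5]
grip_width: 0.4
```

>>> {"api": "play_rows", "payload": {
  "commands": [
    {"offset":[0.045,0,0],"twist":0},
    {"offset":[0.045,0,0],"twist":0},
    {"offset":[0.045,0,0],"twist":0},
    {"offset":[0.045,0,0],"twist":0},
    {"offset":[0.045,0,0],"twist":0}
  ]
}}

```text
time: 21.95
tool_pos: [429.3, 47.9, 356.6]
tcp_rot: [3.141, -0.001, 3.107]
contact_force: [0.7, -0.1, 0.3]
grip_width: 0.3
```

>>> {"api": "play_rows", "payload": {
  "commands": [
    {"offset":[0,0,0],"twist":0},
    {"offset":[0,0,0],"twist":0},
    {"offset":[0,0,0],"twist":0}
  ]
}}

```text
time: 22.25
tool_pos: [432.6, 47.7, 357.3]
tcp_rot: [3.142, 0.001, 3.107]
contact_force: [0.2, -0.1, 0.5]
grip_width: 0.7
```

```bash
python3 - <<'E'
from h import *
o=status.get_obs();print(o['time'],o['tool_pos'],o['contact_force'])
b=viewer.capture('top')[:,:,::-1];a=viewer.capture('scene')[:,:,::-1]
x=cv2.resize(a[240:360,210:350],None,fx=3,fy=3,interpolation=cv2.INTER_CUBIC);y=cv2.resize(b[70:214,240:365],None,fx=2.5,fy=2.5,interpolation=cv2.INTER_CUBIC)
cv2.imwrite('pics/f9.png',np.hstack([x,y]));cv2.imwrite('pics/t9.png',b)
E
```

```text
22.25 [432.55606924  47.67731632 357.32507777] [ 0.16647289 -0.08517034  0.52659954]
```

View pics/f9.png

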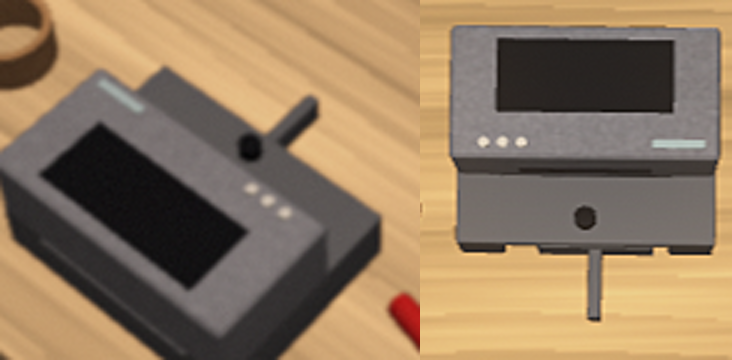

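View pics/t9.png

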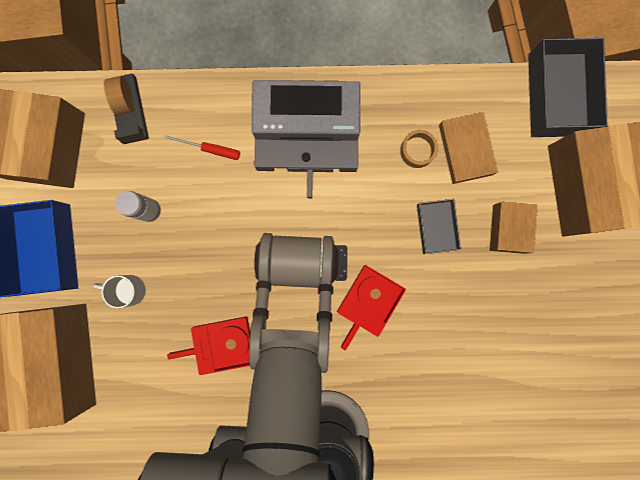

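```bash
python3 -c "
from plant import ticket;print(ticket.close_job())"
```

```text
the job is handed in; nothing more can be done
None
```

The tray is home in the printer bay and the locking bolt is fully down. The job is handed in at about 22 s of the 72 s allowed; no verdict was reported.

**What I did:** I slid the grey tray by its handle into the mouth, off to -y. I felt the hidden +y wall at about 4–5 N, eased off and turned 0.3° to line up. Then I pushed it in until it met the end stop, with at most about 12 N on the wrist. I released the handle, pressed the bolt with closed fingers and backed the arm away.

**Last checks:**
- **Tray home:** the handle tip measured at printer x = -69.7 mm against an expected -71 mm. The front looks flush in the top picture to about 1–2 mm, which is within the calibration.
- **Bolt down:** it passed the 7 mm depth where a misplaced tray would block it, with no extra force. It then met a rigid stop at about 9 N, with the fingertips at 75.3 mm against a nominal 75 mm. The pictures show the knob lowered.
- **Bystanders:** everything else looks to be where it was in the first top picture, and the gripper touches nothing.

**Checks that disagreed:** the first wrist picture was taken while the arm was still settling, so I took it again. The top and wrist cameras also differed by about 3 mm on the handle's y. I used a value between them, and the grip was good.

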